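# Walk the die block round to the fence

## Task

Without gripping or lifting it, walk the heavy die block round on the spot with short pushes (its corners turn it best), so that one of its two long sides squarely faces the steel fence while the block is still clear of it and its middle is within about 4 cm of where it started. Then push the block up to the fence until that long side lies flat against it, with the whole block within the fence's length, and leave it there. Leave the canister, insulator, bolt and grommet where they stand.

Things in the scene. Friction and masses are not known exactly. Their poses are not given: they have to be found in the camera images.
- die_block: Cast aluminium die block, a slab 120 mm long (x), 90 mm wide (y), 40 mm high, about 0.95 kg, with three round blind sockets (14, 17, 20 mm across) in a row along its length in the top. Stands loose on the plywood, slides with dry friction; too wide to grasp. Origin: centre of its underside; z up. Either long side (at y = +45 or -45 mm) may go against the fence.
- fence: Fixed dark steel angle, 240 mm long (y), 40 mm high, bolted to the shelf. Origin: at shelf level in the middle of the working face; x points from that face backwards, away from the block, which always lies on the negative-x side. Upright leg 8 mm thick (x 0 to 8 mm); behind it a 6 mm thick foot with two bolt heads (15 mm high), to x = 50 mm.
- canister: Bystander: translucent orange round canister with white screw top, 68 mm across, 88 mm high, standing loose off one end of the work. Origin: centre of its underside.
- insulator: Bystander: white ceramic ribbed insulator, 44 mm across, 62 mm high, standing loose off the other end of the work. Origin: centre of its underside.
- bolt: Bystander: stainless hex bolt standing loose on its head behind the fence, head 25 mm across, 59 mm high. Origin: centre of its underside.
- grommet: Bystander: black rubber grommet ring lying flat and loose behind the fence, 44 mm across, 12 mm high. Origin: centre of its underside.

How it is judged:
On the way, in this order (a step that is already met when the one before it is completed fails the run):
1. the block has been turned so that a long side faces the fence (within 10 degrees), still at least 12 mm clear of it, its middle within 45 mm of where it started (angle between the x axis of die_block and the y axis of fence, either way round below 0.175 rad and x of die_block in the frame of fence below -0.057 m and distance of die_block from where it was at the start of the episode below 0.045 m), for 0.2 s.
2. a long side lies flat against the fence (angle between the x axis of die_block and the y axis of fence, either way round below 0.06 rad and x of die_block in the frame of fence above -0.05 m), for 0.2 s.
At the end, for the whole second after the job is handed in: One long side of the block lies flat against the fence: parallel within 3.4 degrees, the gap at its middle under 5 mm, the whole block within the fence's length (its middle within 60 mm of the fence's middle along it), standing flat on the shelf and at rest (all of step 2 and x of die_block in the frame of fence below -0.04 m and y of die_block in the frame of fence between -0.06 and 0.06 m and height (world z) of die_block below 0.004 m and angle between die_block's own z axis and vertical below 0.05 rad and linear speed of die_block below 0.01 m/s); the robot touches nothing.
It fails at once if the block is lifted or tipped (height (world z) of die_block above 0.012 m or angle between die_block's own z axis and vertical above 0.2 rad).
It fails at once if a bystander (canister, insulator, bolt or grommet) is moved by more than 15 mm (distance of any of canister, insulator, bolt, grommet from where it was at the start of the episode above 0.015 m).
It also fails if it takes over 67 s, if anything falls off the work surface, if the arm or the gripper's body presses on something with over 40 N, if the wrist force passes 120 N, or if a joint passes its speed limit or range.

## Robot

A 6-joint arm with a two-finger parallel gripper is mounted at the origin on the work surface. World frame = base frame: x ahead of the robot, y to its left, z up, the work surface at z = 0. Lengths are in m, angles in rad, forces in N, time in s.
With the tool pointing down it reaches from about 0.375 to 0.9 m from the base axis. Payload 3.1 kg.
Tool frame: the origin (TCP) lies on the centre line of the jaws, within the pads' length; the fingertips stand 22 mm ahead of it and the grasp point (between the pads) lies 3 mm ahead of it; z points along the fingers, y is the line along which they close (so a half turn about z gives the same grasp; the last joint's range is limited). The gripper opens to 85 mm and grips with 20 to 120 N. Pads are 22 mm wide; open, the fingers measure 114 mm over their backs; the gripper's body (76 mm by 85 mm) begins 54 mm behind the grasp point. The pads swing forward as they close: fully open they stand 13 mm farther back than shut.
Start: joints at [1.097, 0.527, 1.433, -0, 1.181, -0.178], TCP at [0.182, 0.598, 0.215] pointing down, gripper open.
Joint ranges: [-3.08, 3.08], [-0.75, 2.2], [0.22, 2.44], [-1.43, 4.57], [0, 2.65], [-2.85, 2.85]. Speed limits (rad/s): [2.79, 2.79, 3.14, 3.14, 3.14, 3.14].

## Interface

Orientations are given as a unit quaternion [x, y, z, w].
In Python, from station import manip gives the robot as it stands.
- The arm moves only by the shell command python3 drive.py 'ROWS' [FORCE]. ROWS is rows parted by semicolons, their numbers by spaces, 1 to 20 of them, each of 5 numbers: dx, dy, dz in m, then a turn about the tool's z in rad, then the opening from 0.0 (shut) to 1.0 (fully open); each row is the pose to reach, as a shift and turn from the pose commanded when the command began, along the tool's axes at that moment; what a row does not reach only later rows make up. A row lasts 1/10 s, in which the tool goes at most 0.05 m and 0.15 rad, less where a joint would pass 70% of its speed; a pose out of reach is approached as far as the arm can. The fingers move at their own pace and stop on an object; FORCE is the grip in N (left out, the last holds). Time passes only in rows, so rows that do not move let the fingers close. It prints the time, the measured TCP pose, the force, the opening and the grip force at its end.
- manip.sense(): the state, without advancing time (a new reading comes with each control period).
- manip.snapshot(name): name is "side" or "top"; returns a dict with "pixels" (420x560x3 uint8, red, green, blue), "range_z" (420x560 float32, m along the optical axis (not along the pixel's ray), 0 where there is no reading), "fov_y" (degrees; the focal length in pixels is half the picture's height over the tangent of half this angle, whatever the lens; pixels are square), "cx", "cy" (the principal point, pixels), "k1" (the pictures are not rectified: a ray, as slopes to the right and down, at radius r is drawn at 1 + k1 r^2 times it, then the intrinsics apply), "R" (3x3) and "t" (3): a world point X has camera coordinates R X + t. Camera axes: x right, y down, z forward; pixel columns grow to the right and rows downward; lengths in m; the calibration is good to about 2 mm. A picture is of the moment at which its call begins.
- manip.sign_off(): hands the job in; it is judged then, once.
The state is a dict: "t": time; "q": joint angles; "qd": joint speeds; "tau": joint torques, N m; "tcp_pos": TCP position; "tool_rot": TCP orientation; "force": force on the tool from outside, world axes, zero at the start; "ft_torque": the same for the moment, N m; "finger_gap": opening from 0.0 (shut) to 1.0 (fully open); "gripper_force": force on a finger pad.
Only numpy, scipy, OpenCV 4.12 (cv2) and the standard library are available. Lean on these libraries where they do the work, as an engineer would, in place of code of your own. Each camera call takes 0.05 s, during which the arm holds its last target. There are 200 camera calls.

## Working session

There is one attempt and no reset: what is moved stays moved. The work goes in short steps, Python scripts to look and compute and a shell command to move; the robot and the scene stay as the last step left them, time stands still between calls to the robot, and variables do not carry over. Pictures are saved under pics/ and viewed, at most 10 in all, crops included, and the job is handed in when it is done.

```bash
ls; mkdir -p pics; cat > h.py <<'E'
import numpy as np, cv2
from station import manip
def snap(n):
    return manip.snapshot(n)
def K(s):
    f=210/np.tan(np.radians(s["fov_y"])/2)
    return np.array([[f,0,s["cx"]],[0,f,s["cy"]],[0,0,1.]])
def rays(s,uv):
    uv=np.asarray(uv,float).reshape(-1,1,2)
    # r_d = r(1+k1 r^2): OpenCV model
    p=cv2.undistortPointsIter(uv,K(s),np.array([s["k1"],0,0,0.]),None,None,(3,50,1e-9)).reshape(-1,2)
    return np.c_[p,np.ones(len(p))]
def plane(s,uv,z):
    R=np.array(s["R"]);t=np.array(s["t"]);d=rays(s,uv)@R;c=-R.T@t
    return c+d*((z-c[2])/d[:,2])[:,None]
def cloud(s):
    v,u=np.mgrid[:420,:560]
    d=rays(s,np.c_[u.ravel(),v.ravel()])*s["range_z"].reshape(-1,1)
    return ((d-np.array(s["t"]))@np.array(s["R"])).reshape(420,560,3)
E
python3 - <<'E'
from h import *
for n in("top","side"):
    s=snap(n); cv2.imwrite(f"pics/{n}0.png",s["pixels"][...,::-1]); print(n,s["fov_y"],s["cx"],s["cy"],s["k1"],-np.array(s["R"]).T@s["t"],s["R"])
    np.savez(f"{n}0.npz",**s)
print(manip.sense())
E
```

```text
drive.py
pics
station.py
top 55.28390269802361 281.2619139335246 216.2348182474611 0.009480835085379717 [0.50736358 0.03131489 0.82438514] [[-0.00410265 -0.9999148   0.01239168]
 [-0.98492317  0.00189742 -0.17298196]
 [ 0.17294371 -0.01291454 -0.98484704]]
side 45.67679715392735 273.9155016205552 215.34698922249726 -0.15609448403889875 [ 0.50499583 -0.71173151  0.47182045] [[ 0.98185681 -0.18816059  0.02351143]
 [-0.07501975 -0.49932257 -0.86316221]
 [ 0.1741529   0.84573788 -0.50437903]]
{'t': 0.1, 'q': array([ 1.09650494e+00,  5.28348214e-01,  1.43376866e+00, -1.07566435e-05,
        1.18141110e+00, -1.78492744e-01]), 'qd': array([-0.00085202, -0.00273807, -0.00478853,  0.00043888,  0.0015081 ,
       -0.0003135 ]), 'tau': array([ 3.06574548e-04, -4.43304777e+01, -1.78586519e+01, -2.25912863e-04,
        3.87076550e-03, -3.24470682e-05]), 'tcp_pos': array([0.18184802, 0.59725646, 0.21424861]), 'tool_rot': array([ 1.47358620e-01,  9.89082656e-01, -9.18168044e-04, -3.05547634e-04]), 'force': array([ 0.72525168, -0.24671843, -0.24271412]), 'ft_torque': array([ 0.01105815,  0.02346142, -0.01487308]), 'gripper_force': 0.0, 'finger_gap': 0.9999981059836823}
```

View pics/top0.png

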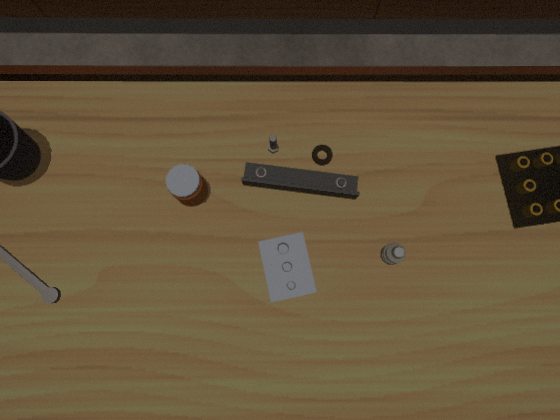

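View pics/side0.png

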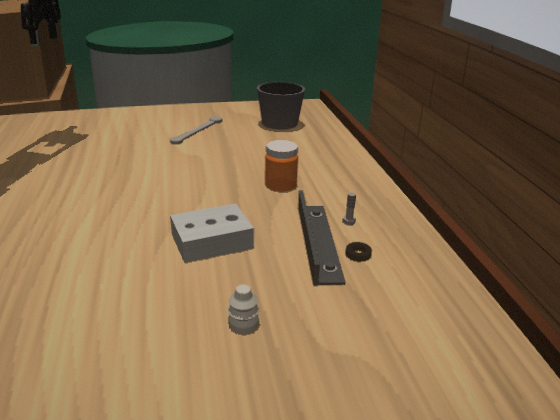

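The top view shows the block at about (287,267), its long axis nearly perpendicular to the fence face (243–358, ~187). The canister is at (187,185), the insulator at (393,254), the bolt at (273,145) and the grommet at (322,155). The side view agrees.

```bash
cat >> h.py <<'E'
def rect(pts):
    (c,(w,h),a)=cv2.minAreaRect(np.float32(pts*1000)); 
    if w<h: w,h,a=h,w,a+90
    return np.round(c,1),round(w,1),round(h,1),round((a+90)%180-90,2)
def block(s=None,z=None):
    """block top face: white-ish blob in top view, height from the depth; returns centre(mm),L,W,angle of the long axis(deg from x)"""
    s=s or snap("top"); P=cloud(s); hsv=cv2.cvtColor(s["pixels"],cv2.COLOR_RGB2HSV)
    m=((abs(P[...,2]-.040)<.012)&(hsv[...,1]<60)&(hsv[...,2]>90)&(P[...,0]>.3)&(P[...,0]<.7)&(abs(P[...,1])<.25)).astype(np.uint8)
    n,l,st,_=cv2.connectedComponentsWithStats(m); i=1+np.argmax(st[1:,4]); mm=l==i
    zz=np.median(P[mm][:,2])
    c,_=cv2.findContours(mm.astype(np.uint8),cv2.RETR_EXTERNAL,cv2.CHAIN_APPROX_NONE); c=max(c,key=len).reshape(-1,2)
    q=plane(s,c,zz if z is None else z)[:,:2]
    return rect(q)+(round(zz,4),)
E
python3 - <<'E'
from h import *
s=dict(np.load("top0.npz")); P=cloud(s); print(block(s),block(s,.04))
hsv=cv2.cvtColor(s["pixels"],cv2.COLOR_RGB2HSV)
for z in (.002,): print("table z",np.median(P[300:400,200:400,2]))
for n in("top","side"):
    s=dict(np.load(n+"0.npz"));P=cloud(s)
    print(n,"table",np.median(P[P[...,2]<.02][:,2]))
    m=((P[...,2]>.006)&(P[...,2]<.12)&(P[...,0]>.3)&(P[...,0]<.8)&(abs(P[...,1]-.03)<.25)).astype(np.uint8)
    k,l,st,_=cv2.connectedComponentsWithStats(m)
    for i in range(1,k):
        if st[i,4]>40:
            q=P[l==i]; print(st[i],rect(q[:,:2]),q[:,2].max().round(3))
    # fence upright
    g=(abs(P[...,2]-.04)<.006)&(P[...,0]>.5)&(P[...,0]<.75)&(P[...,1]>-.12)&(P[...,1]<.14)&(s["pixels"].max(2)<90)
    print("fence top",g.sum(),rect(P[g][:,:2]))
    if n=="side":
        hsv=cv2.cvtColor(s["pixels"],cv2.COLOR_RGB2HSV)
        g=(abs(P[...,2]-.04)<.004)&(P[...,0]>.38)&(P[...,0]<.55)&(abs(P[...,1]-.03)<.1); print("blk side",rect(P[g][:,:2]))
E
cat >> h.py <<'E'
from scipy.spatial.transform import Rotation as Ro
FO=np.array([.7025,-.0167]); FX=np.array([.9914,-.1305]); FY=np.array([.1305,.9914])
def toF(p): d=np.array(p)[:2]-FO; return np.round([1000*d@FX,1000*d@FY],1)
def st():
    s=manip.sense(); y=Ro.from_quat(s["tool_rot"]).as_matrix()[:2,1]
    print("t",round(s["t"],2),"TCP F",toF(s["tcp_pos"]),"z",round(1000*s["tcp_pos"][2],1),"tool y rel fence y deg",np.degrees(np.arctan2(FY[0]*y[1]-FY[1]*y[0],FY@y)).round(2),"|f|",np.linalg.norm(s["force"]).round(1))
def look():
    c,w,h,a,z=block(); st(); print("block F",toF(c/1000),w,h,"turn rel fence y",round((a-82.5+90)%180-90,2),"moved",np.linalg.norm(c-[546.1,10.6]).round(1),z)
E
R="-0.598 -0.509 0 -0.164 0"
python3 drive.py '-0.3 -0.255 0 -0.164 0;-0.598 -0.509 0 -0.164 0;-0.598 -0.509 0 -0.164 0;-0.598 -0.509 0 -0.164 0;-0.598 -0.509 0 -0.164 0;-0.598 -0.509 0 -0.164 0;-0.598 -0.509 0 -0.164 0;-0.598 -0.509 0 -0.164 0;-0.598 -0.509 0 -0.164 0;-0.598 -0.509 0 -0.164 0;-0.598 -0.509 0 -0.164 0;-0.598 -0.509 0 -0.164 0;-0.598 -0.509 0 -0.164 0;-0.598 -0.509 0 -0.164 0;-0.598 -0.509 0 -0.164 0;-0.598 -0.509 0 -0.164 0;-0.598 -0.509 0 -0.164 0;-0.598 -0.509 0 -0.164 0;-0.598 -0.509 0 -0.164 0;-0.598 -0.509 0 -0.164 0'; python3 -c "from h import *;st()"
```

```text
t: 2.1
tcp_pos: [0.6048, -0.0618, 0.215]
tool_rot: [0.065, 0.998, 0.0, -0.001]
force: [-0.3, 0.5, -0.8]
finger_gap: 0.002
gripper_force: 0.0
t 2.1 TCP F [-91.  -57.4] z 215.0 tool y rel fence y deg 0.05 |f| 1.0
```

```bash
python3 drive.py '0 0 0.05 0 0;0 0 0.1 0 0;0 0 0.15 0 0;0 0 0.178 0 0;0 0 0.178 0 0;0 0.01 0.178 0 0;0 0.02 0.178 0 0;0 0.03 0.178 0 0;0 0.04 0.178 0 0;0 0.05 0.178 0 0;0 0.06 0.178 0 0;0 0.065 0.178 0 0;0 0.065 0.178 0 0'; python3 -c "from h import *;look()"
```

```text
t: 3.4
tcp_pos: [0.6143, 0.002, 0.0371]
tool_rot: [0.065, 0.998, 0.0, -0.0]
force: [1.2, -0.1, -0.1]
finger_gap: 0.001
gripper_force: 0.0
t 3.45 TCP F [-89.8   6.5] z 37.0 tool y rel fence y deg -0.01 |f| 0.6
block F [-107.3 -198.2] 41.2 36.9 turn rel fence y 7.36 moved 211.2 0.0452
```

```bash
python3 drive.py '0 -0.03 0 0 0;0 -0.03 -0.05 0 0;0 -0.03 -0.1 0 0;0.04 0 -0.1 0 0;0.08 0.03 -0.1 0 0;0.12 0.06 -0.1 0 0;0.135 0.09 -0.1 0 0;0.135 0.115 -0.1 0 0;0.135 0.115 -0.1 0 0;0.135 0.115 -0.1 0 0'; python3 - <<'E'
from h import *
look()
s=snap("top"); cv2.imwrite("pics/top1.png",s["pixels"][...,::-1])
E
```

```text
t: 4.45
tcp_pos: [0.4959, 0.1326, 0.1371]
tool_rot: [0.065, 0.998, -0.0, 0.0]
force: [0.7, 0.5, -0.6]
finger_gap: -0.0
gripper_force: 0.0
t 4.5 TCP F [-224.2  120.5] z 137.1 tool y rel fence y deg -0.06 |f| 0.9
block F [-158.6    6.7] 119.9 89.8 turn rel fence y -70.33 moved 0.0 0.0398
```

View pics/top1.png

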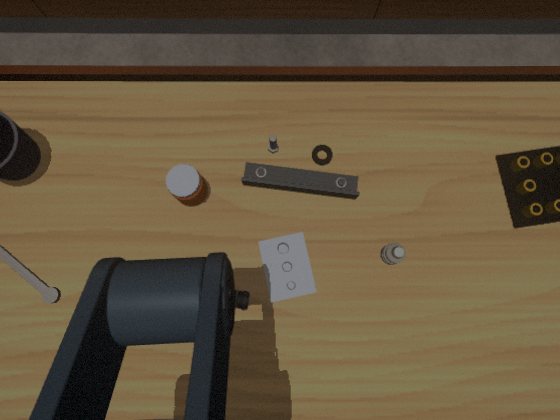

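The top view shows the block unmoved at (287,267); the arm is on the left, clear of it. The first stroke just grazed past the corner. I'll lower on the opposite side with more overlap and check the fingertips in the side view.

```bash
python3 drive.py '-0.012 -0.04 0 0 0;-0.012 -0.04 0.05 0 0;-0.012 -0.04 0.1 0 0;-0.012 -0.04 0.107 0 0;-0.012 -0.04 0.107 0 0'; python3 - <<'E'
from h import *
st()
s=snap("side"); cv2.imwrite("pics/side2.png",cv2.resize(s["pixels"][120:330,80:360,::-1],None,fx=2.5,fy=2.5))
E
```

```text
t: 5.05
tcp_pos: [0.5011, 0.0907, 0.0289]
tool_rot: [0.067, 0.998, -0.0, -0.002]
force: [0.6, -0.5, 0.6]
finger_gap: 0.002
gripper_force: 0.0
t 5.05 TCP F [-213.7   80.2] z 28.9 tool y rel fence y deg -0.14 |f| 1.0
```

View pics/side2.png

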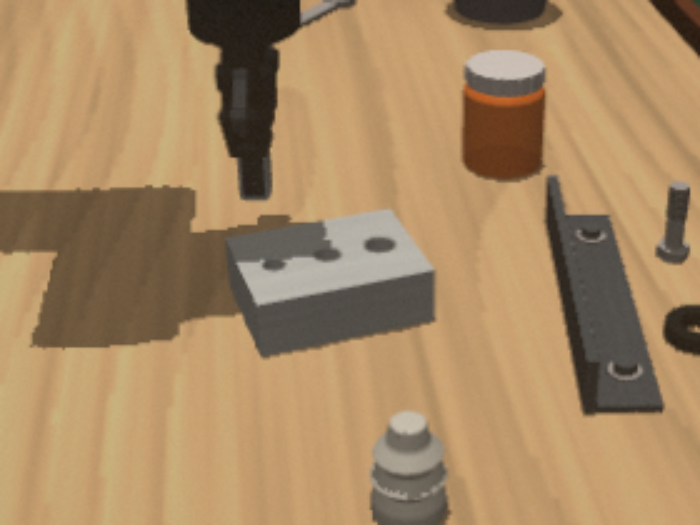

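The crop shows the shut fingertip end at (256,197), apparently above the plywood, with the block unmoved. I'll measure the tip height from depth.

```bash
python3 - <<'E'
from h import *
s=snap("side");P=cloud(s)
m=(P[...,2]>.001)&(P[...,2]<.2)&(s["pixels"].max(2)<140)
m[:, :150]=0; m[:,215:]=0; m[202:]=0; m[:120]=0
for v in range(120,203,5):
    q=P[v][m[v]]
    if len(q): print(v,len(q),(1000*np.median(q,0)).round(1),(1000*(q[:,0].max()-q[:,0].min())).round(1))
R,t=np.array(s["R"]),np.array(s["t"])
for z in (.007,.029): 
    p,_=cv2.projectPoints(np.array([[.5011,.0907,z]]),cv2.Rodrigues(R)[0],t,K(s),np.array([s["k1"],0,0,0])); print(z,p.ravel())
E
```

```text
120 15 [533.8  75.  196.3] 134.4
125 50 [504.9  59.7 194. ] 122.3
130 44 [501.2  57.3 186.2] 92.0
135 32 [499.1  55.4 178.3] 50.3
140 22 [503.3  58.5 168.2] 37.5
145 25 [502.   56.3 161. ] 40.2
150 24 [500.6  53.2 153.3] 38.3
155 23 [500.9  56.1 142.8] 37.2
160 22 [501.1  65.8 129.4] 35.7
165 23 [499.8  31.5 136.8] 36.5
170 20 [498.4  35.9 126.1] 31.3
175 18 [499.3  46.5 111.5] 28.4
180 17 [499.4  60.1  95.9] 27.3
185 12 [503.   78.8  76.5] 21.0
190 14 [502.3  78.9  66.5] 22.9
195 13 [500.8  78.1  56.7] 21.2
0.007 [183.80521776 215.80126285]
0.029 [182.99496569 205.35698288]
```

The tip stands at about z≈0.049 with TCP z=0.029, roughly 40 mm higher than the text implies. That explains the missed stroke. I'll lower in steps, watching force and tip height.

```bash
cat >> h.py <<'E'
def tip(u0=150,u1=215,v1=215):
    s=snap("side");P=cloud(s)
    m=(P[...,2]>.001)&(P[...,2]<.2)&(s["pixels"].max(2)<140)
    for v in range(v1-25,v1):
        q=P[v,u0:u1][m[v,u0:u1]]
        if len(q): print(v,len(q),(1000*np.median(q,0)).round(1))
    return s
E
python3 drive.py '0 0 0.01 0 0;0 0 0.018 0 0;0 0 0.018 0 0;0 0 0.018 0 0'; python3 - <<'E'
from h import *
st(); s=tip(); cv2.imwrite("pics/side3.png",cv2.resize(s["pixels"][120:330,80:360,::-1],None,fx=2.5,fy=2.5)); print(manip.sense()["force"])
E
```

```text
t: 5.55
tcp_pos: [0.5024, 0.0917, 0.0125]
tool_rot: [0.066, 0.998, 0.0, 0.0]
force: [-0.3, -0.5, 0.3]
finger_gap: 0.002
gripper_force: 0.0
t 5.55 TCP F [-212.6   81.4] z 12.5 tool y rel fence y deg -0.03 |f| 0.6
190 16 [499.   60.4  76.1]
191 13 [501.3  78.   64.5]
192 14 [502.1  79.3  62.5]
193 14 [501.9  82.3  58.4]
194 16 [500.   81.8  57.4]
195 14 [501.7  79.8  56.2]
196 13 [502.4  79.1  54.9]
197 13 [502.3  79.5  52. ]
198 14 [501.3  81.   49.3]
199 13 [502.   78.6  49. ]
200 12 [502.8  77.6  47.4]
201 14 [500.9  80.8  43.1]
202 13 [501.6  80.5  41.7]
203 12 [500.6  80.1  40. ]
204 13 [501.4  79.5  38. ]
205 13 [501.2  81.6  35.2]
206 12 [501.9  84.9  31. ]
207 10 [501.8  84.9  29.1]
209 8 [539.8  53.4  39.1]
210 14 [534.4  51.1  39. ]
211 19 [529.9  48.1  38.8]
212 25 [524.5  45.1  39. ]
213 30 [520.   41.9  39.2]
214 37 [513.9  39.8  39. ]
[-0.48783792 -0.25764152 -0.01657919]
```

View pics/side3.png

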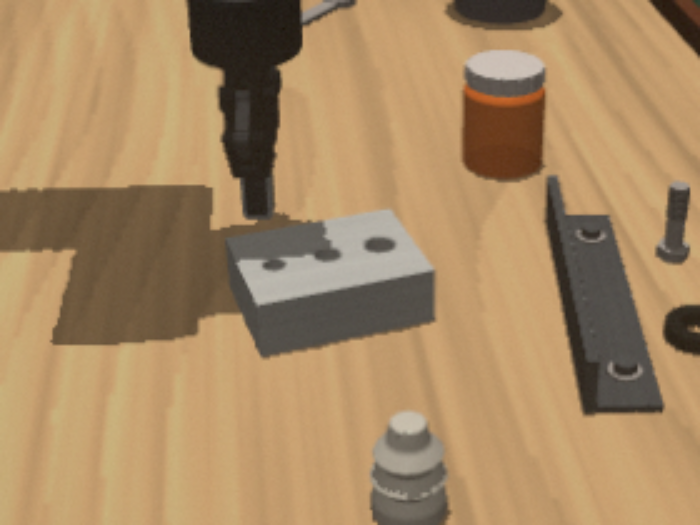

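Now the tip is at z≈0.030 (crop (258,215)), still clear of the block's corner at (228,240). I'll lower another 15 mm and push −y.

```bash
python3 drive.py '0 0 0.015 0 0;0 0 0.015 0 0;0 -0.02 0.015 0 0;0 -0.03 0.015 0 0;0 -0.04 0.015 0 0;0 -0.05 0.015 0 0;0 -0.06 0.015 0 0;0 -0.07 0.015 0 0;0 -0.075 0.015 0 0;0 -0.075 0.015 0 0';python3 -c "from h import *;st()"; python3 drive.py '0 0.04 0 0 0;0 0.08 0 0 0;0 0.11 0 0 0;0 0.11 0 0 0'; python3 -c "from h import *;look()"
```

```text
t: 6.6
tcp_pos: [0.4918, 0.0166, -0.0027]
tool_rot: [0.066, 0.998, -0.0, -0.0]
force: [-2.0, 1.4, 0.8]
finger_gap: 0.002
gripper_force: 0.8
t 6.6 TCP F [-213.2    5.5] z -2.7 tool y rel fence y deg -0.1 |f| 2.6
t: 7.0
tcp_pos: [0.5087, 0.1292, -0.0026]
tool_rot: [0.063, 0.998, 0.0, 0.002]
force: [0.3, 0.7, -0.1]
finger_gap: -0.001
gripper_force: 0.0
t 7.05 TCP F [-211.6  117.8] z -2.7 tool y rel fence y deg 0.19 |f| 0.9
block F [-150.5  -14.7] 119.7 90.2 turn rel fence y -43.25 moved 22.8 0.0397
```

```bash
python3 drive.py '0 0 -0.05 0 0;0 0 -0.08 0 0;-0.03 -0.04 -0.08 0 0;-0.06 -0.08 -0.08 0 0;-0.09 -0.12 -0.08 0 0;-0.12 -0.16 -0.08 0 0;-0.127 -0.178 -0.08 0 0;-0.127 -0.178 -0.08 0 0;-0.127 -0.178 -0.04 0 0;-0.127 -0.178 0 0 0;-0.127 -0.178 0 0 0;-0.122 -0.168 0 0 0;-0.118 -0.158 0 0 0;-0.114 -0.148 0 0 0;-0.11 -0.139 0 0 0;-0.106 -0.13 0 0 0;-0.102 -0.121 0 0 0;-0.102 -0.121 0 0 0'; python3 -c "from h import *;st()"; python3 drive.py '-0.02 -0.04 0 0 0;-0.03 -0.06 -0.05 0 0;-0.03 -0.06 -0.1 0 0;-0.03 -0.06 -0.15 0 0;0.02 -0.06 -0.15 0 0;0.07 -0.06 -0.15 0 0;0.12 -0.06 -0.15 0 0;0.12 -0.1 -0.15 0 0;0.12 -0.14 -0.15 0 0;0.12 -0.14 -0.15 0 0'; python3 - <<'E'
from h import *
look()
s=snap("top"); cv2.imwrite("pics/top4.png",s["pixels"][...,::-1])
E
```

```text
t: 8.85
tcp_pos: [0.5943, -0.0061, -0.0009]
tool_rot: [0.065, 0.998, -0.0, 0.003]
force: [3.7, 0.0, 1.9]
finger_gap: 0.002
gripper_force: 1.8
t 8.85 TCP F [-108.6   -3.6] z -0.9 tool y rel fence y deg 0.02 |f| 4.2
t: 9.85
tcp_pos: [0.4538, -0.1328, 0.1475]
tool_rot: [0.068, 0.998, -0.0, -0.0]
force: [1.1, -0.2, 0.5]
finger_gap: 0.003
gripper_force: 0.0
t 9.9 TCP F [-231.9 -145.8] z 147.3 tool y rel fence y deg -0.28 |f| 0.7
block F [-167.    5.] 119.8 89.9 turn rel fence y -21.75 moved 8.5 0.0397
```

The second push worked: the block is within 8.5 mm of its start with 22° left. An opened gripper squared to the fence can finish the turn from the near side and then push the block in. I'll place it and check the tip height.

```bash
python3 drive.py '0.038 0.04 0 0 0.8;0.038 0.08 0 0 0.8;0.038 0.12 0 0 0.8;0.038 0.158 0 0 0.8;0.038 0.158 0.05 0 0.8;0.038 0.158 0.1 0 0.8;0.038 0.158 0.137 0 0.8;0.038 0.158 0.137 0 0.8;0.038 0.158 0.137 0 0.8'; python3 - <<'E'
from h import *
st(); s=tip(100,185,260); cv2.imwrite("pics/side5.png",cv2.resize(s["pixels"][120:330,60:340,::-1],None,fx=2.5,fy=2.5))
E
```

```text
t: 10.85
tcp_pos: [0.4365, 0.0326, 0.01]
tool_rot: [0.065, 0.998, 0.0, -0.002]
force: [0.4, -0.1, 0.9]
finger_gap: 0.803
gripper_force: 0.0
t 10.85 TCP F [-270.1   14.2] z 10.0 tool y rel fence y deg 0.02 |f| 1.0
235 18 [434.   -9.5  35.1]
236 15 [434.5  -9.8  33.2]
237 13 [473.7 -24.   36.2]
238 16 [479.2 -27.3  36.1]
239 28 [477.5 -26.3  33.6]
240 21 [483.1 -30.3  33.5]
241 25 [479.6 -27.5  30.1]
242 28 [477.  -26.2  27.9]
243 30 [475.2 -25.2  25.5]
244 23 [480.8 -29.   25.3]
245 25 [479.  -27.3  22.6]
246 24 [479.7 -27.   20.3]
247 26 [477.9 -27.1  18.7]
248 23 [480.2 -27.8  16.8]
249 22 [480.8 -28.3  15.1]
250 29 [474.8 -23.7  10.9]
251 29 [474.7 -25.3   9.9]
252 23 [479.5 -27.3   8.8]
253 26 [476.8 -25.9   6.2]
254 28 [475.  -25.2   3.9]
255 19 [482.3 -29.2   3.7]
256 21 [480.5 -27.9   1.9]
257 17 [460.9 -27.8   1.7]
258 9 [451.2 -30.2   1.5]
259 2 [431.7 -29.2   1.1]
```

View pics/side5.png

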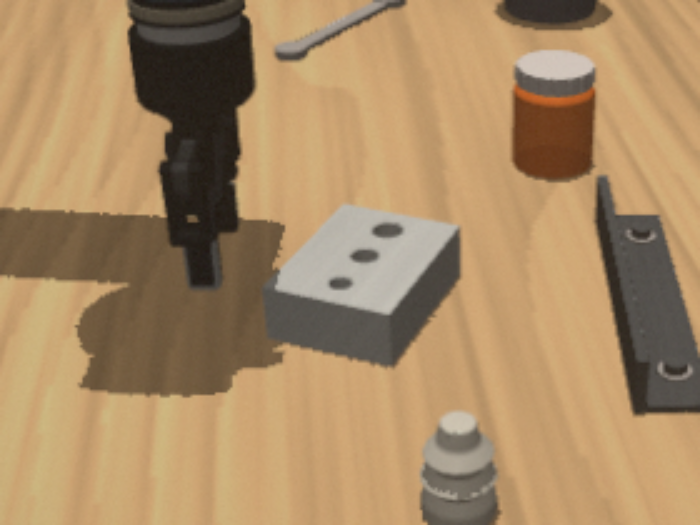

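The open fingertips stand at z≈0.033 (crop (204,287)), left of the block corner at (266,285). I'll lower 18 mm and push +x to square it.

```bash
python3 drive.py '0 0 0.018 0 0.8;0 0 0.018 0 0.8;-0.02 0 0.018 0 0.8;-0.027 0 0.018 0 0.8;-0.034 0 0.018 0 0.8;-0.041 0 0.018 0 0.8;-0.048 0 0.018 0 0.8;-0.054 0 0.018 0 0.8;-0.06 0 0.018 0 0.8;-0.066 0 0.018 0 0.8;-0.07 0 0.018 0 0.8;-0.07 0 0.018 0 0.8;-0.07 0 0.018 0 0.8;-0.07 0 0.018 0 0.8'; python3 - <<'E'
from h import *
look()
s=snap("side");P=cloud(s); g=(abs(P[...,2]-.04)<.005)&(s["pixels"].min(2)>80)&(P[...,0]>.48)&(P[...,0]<.68)&(abs(P[...,1])<.13)
r=rect(P[g][:,:2]); print(g.sum(),r,toF(r[0]/1000),r[3]-82.5); cv2.imwrite("pics/side6.png",cv2.resize(s["pixels"][120:330,60:340,::-1],None,fx=2.5,fy=2.5))
E
```

```text
t: 12.3
tcp_pos: [0.5036, 0.0226, -0.007]
tool_rot: [0.066, 0.998, 0.0, -0.003]
force: [-4.7, -1.9, 0.3]
finger_gap: 0.798
gripper_force: 2.0
t 12.35 TCP F [-202.3   13. ] z -7.0 tool y rel fence y deg -0.09 |f| 5.5
block F [-122.1   11.9] 119.8 55.5 turn rel fence y -8.72 moved 36.9 0.0398
1851 (array([565.7,  15.5]), 124.1, 89.5, 73.38) [-139.8   14.1] -9.120000000000005
```

View pics/side6.png

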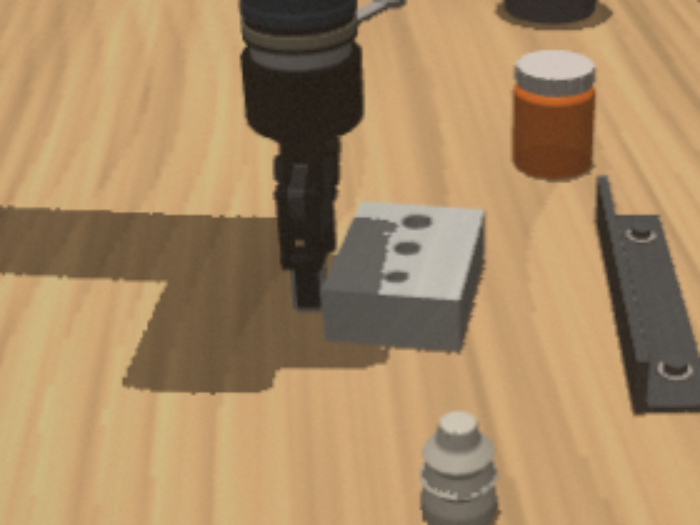

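The crop shows the block about 9° from square and clear of the fence, having moved about 19 mm from its start. Another 16 mm should square it.

```bash
python3 drive.py '-0.006 0 0 0 0.8;-0.012 0 0 0 0.8;-0.016 0 0 0 0.8;-0.016 0 0 0 0.8;-0.016 0 0 0 0.8;-0.016 0 0 0 0.8;-0.016 0 0 0 0.8'; python3 - <<'E'
from h import *
look()
s=snap("side");P=cloud(s); g=(abs(P[...,2]-.04)<.005)&(s["pixels"].min(2)>80)&(P[...,0]>.48)&(P[...,0]<.68)&(abs(P[...,1])<.13)
r=rect(P[g][:,:2]); print(g.sum(),r,toF(r[0]/1000),r[3]-82.5)
E
```

```text
t: 13.1
tcp_pos: [0.521, 0.0203, -0.0072]
tool_rot: [0.066, 0.998, 0.0, -0.002]
force: [-4.5, -1.3, 2.7]
finger_gap: 0.806
gripper_force: 2.3
t 13.15 TCP F [-184.8   13. ] z -7.2 tool y rel fence y deg -0.06 |f| 6.6
block F [-99.8  19.1] 119.7 35.6 turn rel fence y -1.89 moved 60.1 0.0399
1791 (array([578.2,  18.7]), 123.8, 89.9, 79.57) [-127.9   18.9] -2.930000000000007
```

Step 1 conditions are met: about 2° off square, about 82 mm clear, about 33 mm from the start. Now I'll push to the fence, easing near it.

```bash
python3 drive.py '0 0 0 0 0.8;0 0 0 0 0.8;-0.007 0 0 0 0.8;-0.014 0 0 0 0.8;-0.021 0 0 0 0.8;-0.028 0 0 0 0.8;-0.035 0 0 0 0.8;-0.042 0 0 0 0.8;-0.049 0 0 0 0.8;-0.056 0 0 0 0.8;-0.062 0 0 0 0.8;-0.067 0 0 0 0.8;-0.072 0 0 0 0.8;-0.076 0 0 0 0.8;-0.078 0 0 0 0.8;-0.078 0 0 0 0.8;-0.078 0 0 0 0.8'; cat >> h.py <<'E'
def look2():
    look()
    s=snap("side");P=cloud(s); g=(abs(P[...,2]-.04)<.005)&(s["pixels"].min(2)>80)&(P[...,0]>.48)&(P[...,0]<.72)&(abs(P[...,1])<.13)
    r=rect(P[g][:,:2]); print(g.sum(),r,toF(r[0]/1000),r[3]-82.5)
E
python3 -c "from h import *;look2()"
```

```text
t: 14.9
tcp_pos: [0.5949, 0.0115, -0.0075]
tool_rot: [0.065, 0.998, 0.001, -0.005]
force: [-8.8, 1.7, 5.5]
finger_gap: 0.802
gripper_force: 4.7
t 14.95 TCP F [-110.3   13.9] z -7.5 tool y rel fence y deg 0.03 |f| 11.3
block F [-107.2 -199.2] 39.0 36.9 turn rel fence y 7.36 moved 212.2 0.0455
1689 (array([657.6,  -7.1]), 227.9, 105.7, 82.46) [-45.8   3.7] -0.04000000000000625
```

```bash
python3 drive.py '-0.002 0 0 0 0.8;-0.004 0 0 0 0.8;-0.006 0 0 0 0.8;-0.007 0 0 0 0.8;-0.008 0 0 0 0.8;-0.009 0 0 0 0.8;-0.009 0 0 0 0.8'; python3 -c "from h import *;st();print(manip.sense()['force'])"
```

```text
t: 15.7
tcp_pos: [0.6024, 0.0105, -0.0075]
tool_rot: [0.065, 0.998, 0.001, -0.007]
force: [-12.7, 0.6, 8.7]
finger_gap: 0.798
gripper_force: 6.0
t 15.7 TCP F [-102.8   13.9] z -7.5 tool y rel fence y deg 0.04 |f| 15.4
[-12.74341365   0.59446827   8.66296227]
```

```bash
python3 drive.py '-0.001 0 0 0 0.8;-0.002 0 0 0 0.8;-0.003 0 0 0 0.8;-0.003 0 0 0 0.8'; python3 -c "from h import *;st()"; python3 drive.py '0.02 0 0 0 0.8;0.06 0 0 0 0.8;0.06 0 -0.05 0 0.8;0.1 0 -0.1 0 0.8;0.14 0 -0.15 0 0.8;0.14 0 -0.15 0 0.8;0.14 0.05 -0.15 0 0.8;0.14 0.1 -0.15 0 0.8;0.14 0.15 -0.15 0 0.8;0.14 0.2 -0.15 0 0.8;0.14 0.25 -0.15 0 0.8;0.14 0.25 -0.15 0 0.8;0.14 0.25 -0.15 0 0.8'; python3 - <<'E'
from h import *
look()
s=snap("top"); cv2.imwrite("pics/top7.png",s["pixels"][...,::-1])
E
```

```text
t: 16.1
tcp_pos: [0.6043, 0.0103, -0.0075]
tool_rot: [0.065, 0.998, 0.001, -0.008]
force: [-12.4, 1.1, 9.5]
finger_gap: 0.801
gripper_force: 6.3
t 16.1 TCP F [-100.8   14. ] z -7.5 tool y rel fence y deg 0.03 |f| 15.6
t: 17.4
tcp_pos: [0.5064, 0.276, 0.1428]
tool_rot: [0.064, 0.998, 0.0, 0.001]
force: [-0.1, -0.9, 0.3]
finger_gap: 0.797
gripper_force: 0.0
t 17.45 TCP F [-232.7  263.2] z 142.5 tool y rel fence y deg 0.02 |f| 0.7
block F [-44.2  22.5] 119.9 89.7 turn rel fence y 0.04 moved 115.5 0.0398
```

View pics/top7.png

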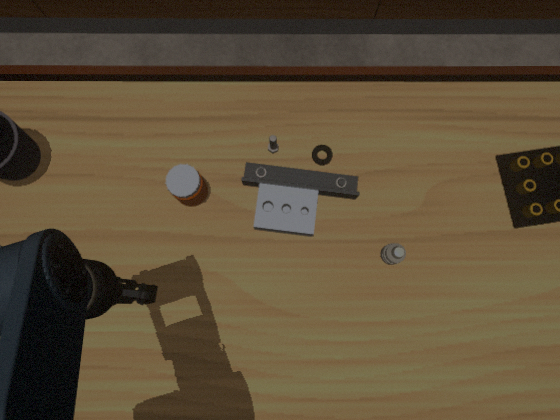

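The top view shows the block at (286,209) lying flush along the fence. It is parallel within 0.1° and 22 mm off the fence's middle. The bystanders are where they were, and the arm is clear.

```bash
python3 -c "
from station import manip
print(manip.sign_off())"
```

```text
the job is handed in; nothing more can be done
None
```

I handed the job in with the block's long side flat against the fence: 0.04° off parallel, 22 mm from the fence's middle, bystanders not visibly moved and arm clear; sign-off gave no verdict.

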